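# Reverse the test drive and prove its overrun switch

### The arm

A 7-joint arm with a two-finger parallel gripper is mounted at the origin on a cart in front of the work surface, level with it; the furniture and walls round the work are solid. World frame = base frame: x ahead of the robot, y to its left, z up, the work surface at z = 0. Lengths are in m, angles in rad, forces in N, time in s.
With the tool pointing down it reaches from about 0.425 to 1.025 m from the base axis. Payload 9.4 kg.
Tool frame: the origin (TCP) lies between the finger pads; the fingertips stand 22 mm ahead of it and the grasp point (between the pads) lies 3 mm ahead of it (tip_reach is the distance from the TCP to the fingertips, in m); z points along the fingers, y is the line along which they close (so a half turn about z gives the same grasp; the last joint's range is limited). The gripper opens to 93 mm and grips with 3 to 60 N. Pads are 15 mm wide; open, the fingers measure 128 mm over their backs; the gripper's body (75 mm by 188 mm) begins 65 mm behind the grasp point.
Start: joints at [-1.325, 0.599, -0.003, 1.599, 0.002, 0.943, -0.08], TCP at [0.23, 0.688, 0.241] pointing down, gripper open.
Joint ranges: [-2.57, 2.57], [-0.35, 1.97], [-1.29, 1.29], [0.11, 2.56], [-1.05, 4.19], [0.11, 1.86], [-2.63, 2.63]. Speed limits (rad/s): [2.22, 2.22, 3.01, 3.01, 3.14, 3.14, 3.14].

### API

Orientations are given as a rotation vector (axis times angle).
In Python, from bench import observe, grab_frame, camera_info, job_done, find_in, outline_of, pinpoint, tip_reach gives the robot as it stands.
- The arm moves only by the tool apply_moves, never from a script. Its argument "increments" is a list of rows, each a list of 5 numbers: the shift along the tool's x, y, z in cm, then the turn about the tool's z in rad, then the finger opening in cm, from 0 to 9.3. In form: [[x, y, z, yaw, fingers], ...]. A call has 1 to 8 rows; each row is the pose to reach, as a shift and turn from the pose commanded when the call began, along the tool's axes at that moment; what a row does not reach only later rows make up. A row lasts 1/10 s, in which the tool goes at most 50 mm and 8.59 degrees, less where a joint would pass 70% of its speed; a pose out of reach is approached as far as the arm can. A call with a gripper value outside its range is refused whole. The fingers move at their own pace and stop on an object; "grip_force" is the grip in N (left out, the last holds). Time passes only in rows, so rows that repeat a pose let the fingers close. It gives the time, the measured TCP pose, the force, the opening and the grip force at its end, in the units of the state.
- observe(): the state, without advancing time (a new reading comes with each control period).
- grab_frame(name): name is "scene" or "side" or "wrist"; returns (picture, depth): 400x640x3 uint8, blue, green, red; 400x640 float32, m along the optical axis (not along the pixel's ray), 0 where there is no reading.
- camera_info(name): a dict with "fx", "fy", "cx", "cy" (pixels), "k1" (the pictures are not rectified: a ray, as slopes to the right and down, at radius r is drawn at 1 + k1 r^2 times it, then the intrinsics apply), "extrinsics" (4x4, takes a point from camera to world coordinates). Camera axes: x right, y up, looking along -z (the intrinsics and any distortion apply to the point x, -y, -z); pixel columns grow to the right and rows downward; lengths in m; the calibration is good to about 2 mm. A picture is of the moment at which its call begins: read the wrist's pose just before it. camera_info takes no time and is no camera call; for the wrist camera it gives the pose at the moment of the call.
- job_done(): hands the job in; it is judged then, once.
Trained networks look in the newest picture that a camera, given by its name, has taken for a name from the list of things; names that differ only in an ending like _2 or _b are one class to them, and where a whole thing is asked for, a point or a joint stands for the part that bears it (a point fixed in the world has none). Each returns a list of dicts, best first, with "p" (0 to 1); they miss things now and then, are a little off and sometimes report something else, mostly with a low value. They report only what shows in the picture. A call takes as long as a camera call.
- find_in(camera, thing): "location" ([x, y, z] in m, in the coordinates of the camera as it stood for that picture, good to about 4 mm: the middle of the surface that is visible of it).
- outline_of(camera, thing): "pixels" (400x640 bool, what is visible of it).
- pinpoint(camera, thing): "location" ([x, y, z] in m, in the coordinates of the camera as it stood for that picture, good to about 4 mm: a listed point, or the origin of a listed thing).
The state is a dict: "clock": time; "joint_positions": joint angles; "joint_vel": joint speeds; "tau": joint torques, N m; "tcp_pos": TCP position; "tcp_rot": TCP orientation; "ft_force": force on the tool from outside, world axes, zero at the start; "ft_torque": the same for the moment, N m; "width": finger opening in m; "grip_force": force on a finger pad.
Only numpy, scipy, OpenCV 4.12 (cv2) and the standard library are available. Lean on these libraries where they do the work, as an engineer would, in place of code of your own. Each camera call takes 0.05 s, during which the arm holds its last target. There are 200 camera calls.

### The job

The tubular drive on the bench is running forward: the white button of the push-button station is latched in. Using only the fingertips, press the red STOP mushroom home so that the white button pops out, press the black reverse button until it latches in, and then trip the overrun limit switch on the aluminium plate by pressing its plunger fully down; the program finishes while still holding the plunger down. Never have both direction buttons in, do not press the plunger before reverse is latched, and leave the tools and parts lying around where they are.

Things in the scene. Friction and masses are not known exactly. Their poses are not given: they have to be found in the camera images.
- station: push-button station screwed to the bench, a light grey box on a black base, 190 x 78 x 60 mm (height 60); origin at the centre of its underside, x along the row of three buttons, y across it, z up. The red STOP is in the middle, the white and the black button 56 mm to either side of it, sometimes this way round, sometimes that. A round metal connector sticks out 30 mm at its +x end. It is fixed
- stop_top (a point): centre of the top of the red STOP mushroom, diameter 36 mm, 86 mm above the bench when out (moves with the button). It is pressed straight down; its underside and the dark metal bezel (diameter 31 mm, top 65 mm above the bench) stay clear of the fingers
- stop (a joint): travel of STOP in m: 0 = out, 0.007 = fully home. Spring return, about 2 N at the start, 5.5 N at the end, and some 4 N more while it is throwing a latched button out, which happens once it is 4 to 5 mm down; press it fully home
- white_top (a point): centre of the flat top of the white (forward) button, diameter 25 mm; 76 mm above the bench when out, 70 mm when latched in (moves with the button); its bezel's top is 65 mm above the bench
- white_button (a joint): travel of the white button in m: 0 = out, 0.006 = latched in (as at the start). It snaps to one end or the other past half travel, against about 3.5 N; only STOP throws it out
- black_top (a point): centre of the flat top of the black (reverse) button, the same as the white one: diameter 25 mm, 76 mm above the bench when out (as at the start), 70 mm when latched in
- black_button (a joint): travel of the black button in m: 0 = out (as at the start), 0.006 = latched in. It snaps in past half travel, against about 3.5 N, and stays in when let go until STOP is pressed
- switch_plate: aluminium mounting plate 100 x 70 x 12 mm fixed to the bench, with the limit switch (a yellow and black body on a grey bracket) upright at its centre; origin at the centre of its underside, x along its long side, z up
- plunger_top (a point): centre of the top of the limit switch's plunger, a steel pin of diameter 7 mm, 90 mm above the bench when out (moves with it). The switch's upright bracket plate stands 11 to 15 mm from the pin's axis on the -y side of switch_plate, as wide as the switch (30 mm), its upper edge 7 mm below the top of the free plunger
- overrun_plunger (a joint): travel of the plunger in m: 0 = out, 0.004 = fully down. Spring return, rising by 2 N a mm to 8 N fully down, plus 0.4 N of friction
- red_screwdriver: loose bystander: red and black screwdriver, 195 x 27 x 27 mm, lying right of the station; origin at the centre of its underside
- sensor: loose bystander: cylindrical sensor with a blue face, 62 x 28 x 24 mm, lying beside the station; origin at the centre of its underside
- crown: loose bystander: black ribbed crown adaptor, diameter 50, height 26 mm, by the switch plate; origin at the centre of its underside
- hex_key: loose bystander: black hex key, 88 x 33 x 5 mm, by the switch plate; origin at the centre of its underside
- spacer: loose bystander: light grey spacer ring, diameter 38, height 16 mm, by the switch plate; origin at the centre of its underside
- idler: loose bystander: white grooved idler wheel, diameter 35, height 18 mm, beside the station; origin at the centre of its underside

How it is judged:
On the way, in this order (a step that is already met when the one before it is completed fails the run):
1. STOP is pressed and the white button is out (value of joint stop above 0.005 m and value of joint each of white_button, black_button below 0.0015 m), for 0.05 s.
2. STOP is let go and the black button is latched in (value of joint black_button above 0.0045 m and value of joint stop below 0.002 m and value of joint white_button below 0.0015 m), for 0.2 s.
3. the plunger is pressed down by the fingers (value of joint overrun_plunger above 0.003 m and contact force between the fingers and switch_plate above 0.5 N), for 0.2 s.
At the end, for the whole second after the job is handed in: the fingers hold the plunger at least 3 mm down (of 4 mm), the black button is latched in (over 4.5 of 6 mm), the white button is out (under 1.5 mm) and STOP is out (under 2 mm) (all of step 2 and all of step 3); the arm keeps its last pose, push and grip.
It fails at once if both direction buttons are in at once (reversed without stopping) (value of joint each of white_button, black_button above 0.004 m).
It fails at once if the plunger is pressed before the black button is latched in (value of joint overrun_plunger above 0.001 m and value of joint black_button below 0.0035 m).
It fails at once if a bystander is lifted, pushed or carried more than 20 mm (distance of any of red_screwdriver, sensor, crown, hex_key, spacer, idler from where it was at the start of the episode above 0.02 m).
It fails at once if the arm or the gripper's body, not the fingers, pushes on the station or the limit switch (contact force between the arm and station above 2 N or contact force between the arm and switch_plate above 2 N).
It also fails if it takes over 48 s, if anything falls off the work surface, if the arm or the gripper's body presses on something with over 40 N, if the wrist force passes 120 N, or if a joint passes its speed limit or range.

## Working session

There is one attempt and no reset: what is moved stays moved. The work goes in short steps, Python scripts to look and compute and a tool call to move; the robot and the scene stay as the last step left them, time stands still between calls to the robot, and variables do not carry over. Pictures are saved under pics/ and viewed, at most 10 in all, crops included, and the job is handed in when it is done.

Besides the shell and the picture viewer there is one more tool, called after "Emit:" by a JSON object that holds its "fn" and its "kwargs", one argument or row to a line. apply_moves: Moves the arm, as the interface text tells. Its arguments: {"type":"object","properties":{"increments":{"type":"array","items":{"type":"array","items":{"type":"number"}}},"grip_force":{"type":"number"}},"required":["increments"]}

```bash
mkdir -p pics
cat > h.py <<'E'
from bench import *
import numpy as np, cv2
from scipy.spatial.transform import Rotation as R
def world(cam,p):
    T=np.array(camera_info(cam)["extrinsics"]); return T[:3,:3]@np.array(p)+T[:3,3]
def px(cam,P):
    c=camera_info(cam);T=np.linalg.inv(np.array(c["extrinsics"]));q=T[:3,:3]@np.array(P)+T[:3,3]
    u,v=q[0]/-q[2],-q[1]/-q[2];s=1+c["k1"]*(u*u+v*v);return c["fx"]*u*s+c["cx"],c["fy"]*v*s+c["cy"]
def unproj(cam,u,v,d):
    c=camera_info(cam);a,b=(u-c["cx"])/c["fx"],(v-c["cy"])/c["fy"];x,y=a,b
    for _ in range(10):
        s=1+c["k1"]*(x*x+y*y);x,y=a/s,b/s
    return world(cam,[x*d,-y*d,-d])
def toolshift(P):
    o=observe();return R.from_rotvec(o["tcp_rot"]).inv().apply(np.array(P)-o["tcp_pos"])*100
E
python3 - <<'E'
from h import *
o=observe();print(o["clock"],o["tcp_pos"],R.from_rotvec(o["tcp_rot"]).as_matrix().round(3).tolist(),o["ft_force"],o["width"],tip_reach)
ims=[]
for c in ["scene","side"]:
    im,d=grab_frame(c);ims.append(im)
    for t in ["stop_top","white_top","black_top","plunger_top","station","switch_plate"]:
        for r in pinpoint(c,t)[:2]: 
            w=world(c,r["location"]);print(c,t,round(r["p"],2),w.round(4),np.round(px(c,w)))
cv2.imwrite("pics/a.png",ims[0]);cv2.imwrite("pics/b.png",ims[1])
E
```

```text
0.0 [0.22984632 0.68710505 0.2397703 ] [[-0.948, 0.317, -0.0], [0.317, 0.948, -0.002], [-0.0, -0.002, -1.0]] [-0.37416683 -0.36632963 -0.40976338] 0.09248788844154715 0.022
scene stop_top 0.74 [ 0.5974 -0.1932 -0.0043] [389. 263.]
scene stop_top 0.46 [ 0.5645 -0.114   0.0894] [361. 222.]
scene white_top 0.59 [ 0.5075 -0.108   0.0696] [339. 236.]
scene white_top 0.59 [ 0.5607 -0.1189  0.0881] [361. 225.]
scene black_top 0.67 [ 0.6171 -0.1252  0.08  ] [382. 219.]
scene station 0.78 [ 5.610e-01 -1.115e-01 -3.000e-04] [357. 246.]
scene switch_plate 0.85 [5.216e-01 2.164e-01 1.000e-04] [282. 175.]
side stop_top 0.58 [ 0.559  -0.1142  0.0883] [318. 179.]
side white_top 0.48 [ 0.5029 -0.1013  0.067 ] [335. 188.]
side black_top 0.61 [ 0.6129 -0.1249  0.0736] [302. 181.]
side station 0.9 [ 0.5568 -0.1124 -0.0011] [319. 204.]
side switch_plate 0.58 [ 0.5177  0.2225 -0.0022] [320. 265.]
```

View pics/a.png

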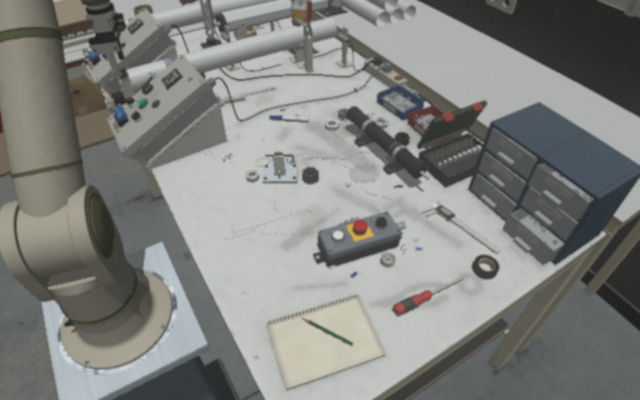

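View pics/b.png

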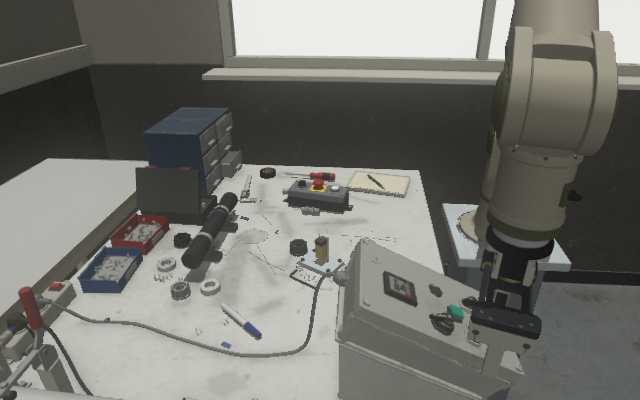

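The scene view shows white (338,236), red STOP (361,226) and black (381,221) in a row, with the switch at (280,165). The control box stands next to the start pose, so I'll check how high the corridor is before moving.

Run:
```python
from h import *
for c in ["side","scene"]:
    im,d=grab_frame(c)
    P=np.array([unproj(c,u,v,d[v,u]) for v in range(0,400,4) for u in range(0,640,4) if d[v,u]>0])
    for y0 in np.arange(-.2,.8,.1):
        print(c,round(y0,1),[round(float(P[(P[:,0]>x0)&(P[:,0]<x0+.1)&(P[:,1]>y0)&(P[:,1]<y0+.1)][:,2].max(initial=-1)),2) for x0 in np.arange(.1,.8,.1)])
```

```text
Traceback (most recent call last):
  File "h.py", line 13, in unproj
    return world(cam,[x*d,-y*d,-d])
  File "h.py", line 5, in world
    T=np.array(camera_info(cam)["extrinsics"]); return T[:3,:3]@np.array(p)+T[:3,3]
               ~~~~~~~~~~~^^^^^
ValueError: time passes only in moves, steps and waits
```

```bash
cat > h.py <<'E'
from bench import *
import numpy as np, cv2
from scipy.spatial.transform import Rotation as R
C={}
def snap(cam):
    C[cam]=camera_info(cam); return grab_frame(cam)
def world(cam,p):
    T=np.array(C[cam]["extrinsics"]); return np.asarray(p)@T[:3,:3].T+T[:3,3]
def px(cam,P):
    c=C[cam];T=np.linalg.inv(np.array(c["extrinsics"]));q=T[:3,:3]@np.array(P)+T[:3,3]
    u,v=q[0]/-q[2],-q[1]/-q[2];s=1+c["k1"]*(u*u+v*v);return c["fx"]*u*s+c["cx"],c["fy"]*v*s+c["cy"]
def unproj(cam,u,v,d):
    c=C[cam];a,b=(u-c["cx"])/c["fx"],(v-c["cy"])/c["fy"];x,y=a,b
    for _ in range(10):
        s=1+c["k1"]*(x*x+y*y);x,y=a/s,b/s
    return world(cam,np.stack([x*d,-y*d,-d+0*x],-1))
def toolshift(P):
    o=observe();return R.from_rotvec(o["tcp_rot"]).inv().apply(np.array(P)-o["tcp_pos"])*100
E
python3 - <<'E'
from h import *
for c in ["side","scene"]:
    im,d=snap(c); v,u=np.nonzero(d>0); P=unproj(c,u,v,d[v,u])
    for y0 in np.arange(-.2,.8,.1):
        print(c,round(y0,1),[round(float(P[(P[:,0]>x0)&(P[:,0]<x0+.1)&(P[:,1]>y0)&(P[:,1]<y0+.1)][:,2].max(initial=-1)),2) for x0 in np.arange(.1,.8,.1)])
E
```

```text
side -0.2 [0.0, 0.02, 0.01, 0.07, 0.09, 0.08, 0.01]
side -0.1 [0.01, 0.0, 0.0, 0.07, 0.09, 0.06, 0.02]
side 0.0 [0.01, 0.0, 0.0, 0.0, 0.0, 0.01, 0.05]
side 0.1 [0.62, 0.0, 0.0, 0.01, 0.03, 0.03, 0.0]
side 0.2 [0.62, 0.0, -1.0, 0.08, 0.09, 0.0, 0.05]
side 0.3 [-1.0, -1.0, -1.0, 0.0, 0.01, 0.0, 0.02]
side 0.4 [0.13, 0.18, 0.23, 0.24, 0.0, 0.02, 0.02]
side 0.5 [0.13, 0.65, 0.23, 0.23, 0.12, 0.01, 0.01]
side 0.6 [0.65, 0.65, 0.23, 0.23, 0.02, 0.01, 0.01]
side 0.7 [0.61, 0.61, -1.0, -1.0, -1.0, -1.0, 0.15]
scene -0.2 [0.0, 0.01, 0.01, 0.07, 0.09, 0.08, 0.01]
scene -0.1 [0.02, 0.0, 0.01, 0.07, 0.08, 0.06, 0.01]
scene 0.0 [0.49, 0.01, 0.0, 0.0, 0.0, 0.01, 0.05]
scene 0.1 [0.61, 0.0, 0.0, 0.01, 0.08, 0.03, 0.01]
scene 0.2 [-0.0, 0.0, 0.0, 0.08, 0.09, 0.0, 0.05]
scene 0.3 [-0.84, 0.0, 0.01, 0.02, 0.01, 0.0, 0.02]
scene 0.4 [0.13, 0.18, 0.23, 0.24, 0.0, 0.02, 0.02]
scene 0.5 [0.35, 0.35, 0.23, 0.23, 0.12, 0.01, 0.01]
scene 0.6 [0.43, 0.43, 0.23, 0.23, 0.02, 0.01, 0.01]
scene 0.7 [0.4, 0.4, 0.15, 0.16, 0.16, 0.16, 0.16]
```

Emit:
{"fn": "apply_moves", "kwargs": {
  "increments": [
    [0,0,-5,0,0],
    [0,0,-10,0,0],
    [0,0,-12,0,0],
    [-22,-21,-12,0,0],
    [-22,-21,-12,0,0],
    [-22,-21,-12,0,0],
    [-22,-21,-12,0,0],
    [-22,-21,-12,0,0]
  ]
}}

```text
clock: 1.65
tcp_pos: [0.3474, 0.4646, 0.3609]
tcp_rot: [0.505, 3.1, 0.001]
ft_force: [1.6, 0.4, 0.3]
width: 0.0335
grip_force: 0.0
```

Emit:
{"fn": "apply_moves", "kwargs": {
  "increments": [
    [-22,-21,0,0,0],
    [-22,-21,0,0,0],
    [-22,-21,0,0,0],
    [-22,-21,0,0,0],
    [-22,-21,0,0,0],
    [-22,-21,0,0,0],
    [-22,-21,0,0,0],
    [-22,-21,0,0,0]
  ]
}}

```text
clock: 2.45
tcp_pos: [0.4893, 0.1963, 0.3608]
tcp_rot: [0.51, 3.1, 0.0]
ft_force: [0.2, -0.1, 0.1]
width: 0.0004
grip_force: 0.0
```

```bash
cat > look.py <<'E'
from h import *
import sys
o=observe();print(o["clock"],o["tcp_pos"].round(4) if hasattr(o["tcp_pos"],'round') else o["tcp_pos"],R.from_rotvec(o["tcp_rot"]).as_matrix().round(3).tolist())
im,d=snap("wrist");cv2.imwrite(sys.argv[1],im)
for t in sys.argv[2:]:
    for r in pinpoint("wrist",t)[:2]:
        w=world("wrist",r["location"]);print(t,round(r["p"],2),w.round(4),np.round(px("wrist",w)))
E
python3 look.py pics/c.png stop_top white_top black_top plunger_top station switch_plate
```

```text
2.45 [0.4893 0.1963 0.3608] [[-0.947, 0.32, 0.0], [0.32, 0.947, 0.0], [-0.0, 0.0, -1.0]]
stop_top 0.67 [ 0.5623 -0.1132  0.0851] [144. 279.]
white_top 0.62 [ 0.5041 -0.099   0.0728] [139. 240.]
plunger_top 0.59 [0.5209 0.2202 0.0873] [344. 186.]
station 0.58 [ 0.5603 -0.1105 -0.0038] [172. 252.]
switch_plate 0.59 [ 5.210e-01  2.194e-01 -2.000e-04] [340. 174.]
```

View pics/c.png

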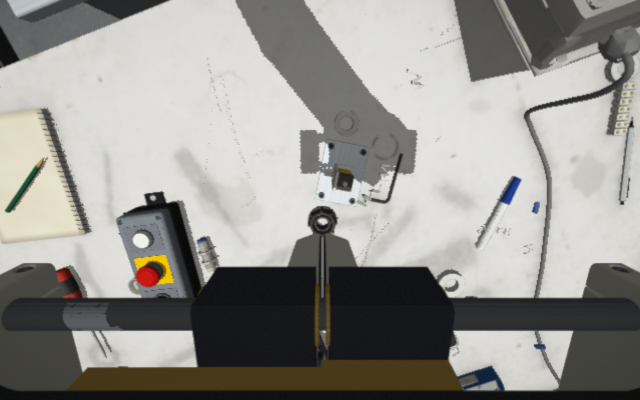

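Emit:
{"fn": "apply_moves", "kwargs": {
  "increments": [
    [-19,-27,6,0,0],
    [-19,-27,6,0,0],
    [-19,-27,6,0,0],
    [-19,-27,6,0,0],
    [-19,-27,6,0,0],
    [-19,-27,6,0,0],
    [-19,-27,6,0,0],
    [-19,-27,6,0,0]
  ]
}}

```text
clock: 3.6
tcp_pos: [0.5835, -0.1237, 0.2997]
tcp_rot: [-0.514, -3.099, 0.004]
ft_force: [0.7, 0.2, -0.0]
width: 0.0003
grip_force: 0.0
```

```bash
python3 look.py pics/d.png stop_top white_top black_top station
```

```text
3.6 [ 0.5835 -0.1237  0.2997] [[-0.946, 0.323, -0.001], [0.323, 0.946, -0.002], [0.0, -0.003, -1.0]]
stop_top 0.83 [ 0.5624 -0.106   0.0847] [330. 158.]
white_top 0.87 [ 0.5088 -0.1013  0.0695] [319. 111.]
white_top 0.65 [ 0.5631 -0.1084  0.0835] [328. 159.]
black_top 0.85 [ 0.6171 -0.1237  0.0753] [330. 203.]
station 0.85 [ 0.5609 -0.1097 -0.0024] [326. 149.]
```

View pics/d.png

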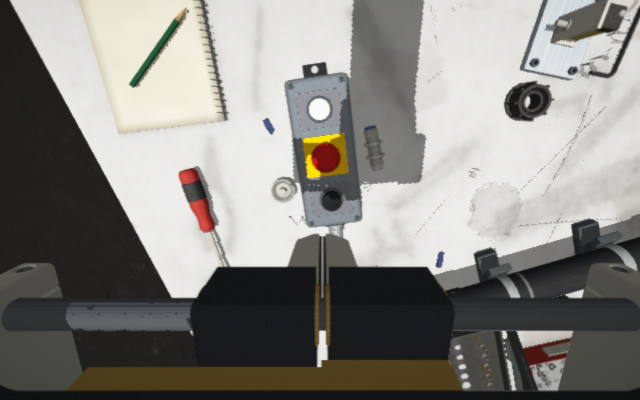

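Wrist view: white is at (319,109), STOP (325,157), black (332,200). This agrees with the networks, which average STOP ≈ (0.562, -0.111) and black ≈ (0.616, -0.124).

Emit:
{"fn": "apply_moves", "kwargs": {
  "increments": [
    [2.4,0.5,5,0,0],
    [2.4,0.5,10,0,0],
    [2.4,0.5,15,0,0],
    [2.4,0.5,17.5,0,0],
    [2.4,0.5,18.5,0,0],
    [2.4,0.5,19.2,0,0],
    [2.4,0.5,19.7,0,0],
    [2.4,0.5,19.9,0,0]
  ]
}}

```text
clock: 4.65
tcp_pos: [0.5626, -0.1057, 0.1034]
tcp_rot: [0.504, 3.1, 0.002]
ft_force: [-2.0, 2.4, 5.4]
width: 0.0009
grip_force: 2.3
```

Run:
```python
from h import *
o=observe();print(o["clock"],o["tcp_pos"],o["ft_force"])
im,d=snap("scene")
for t in ["white_top","stop_top","black_top"]:
    for r in pinpoint("scene",t)[:2]: print(t,r["p"],world("scene",r["location"]).round(4))
cv2.imwrite("pics/e.png",cv2.resize(im[190:290,280:440],None,fx=4,fy=4))
```

```text
4.65 [ 0.56259502 -0.10571326  0.10344331] [-1.97372055  2.38237687  5.43043769]
white_top 0.46 [ 0.5077 -0.1062  0.0779]
stop_top 0.55 [ 0.5632 -0.1134  0.0805]
stop_top 0.33 [ 0.6224 -0.3108 -0.0009]
```

Emit:
{"fn": "apply_moves", "kwargs": {
  "increments": [
    [0,0,0.2,0,0],
    [0,0,0.35,0,0],
    [0,0,0.5,0,0],
    [0,0,0.5,0,0]
  ]
}}

```text
clock: 5.25
tcp_pos: [0.5629, -0.1058, 0.1008]
tcp_rot: [0.504, 3.098, 0.003]
ft_force: [-10.3, 6.3, 43.3]
width: 0.0003
grip_force: 21.6
```

Run:
```python
from h import *
o=observe();print(o["clock"],o["tcp_pos"],o["ft_force"])
im,d=snap("scene")
for t in ["white_top","stop_top","black_top"]:
    for r in pinpoint("scene",t)[:2]: print(t,r["p"],world("scene",r["location"]).round(4))
```

```text
5.25 [ 0.56294379 -0.10580981  0.10076703] [-10.32658052   6.33182858  43.26001024]
white_top 0.42 [ 0.5073 -0.1065  0.0775]
stop_top 0.62 [ 0.5596 -0.1165  0.0793]
```

Emit:
{"fn": "apply_moves", "kwargs": {
  "increments": [
    [0,0,-2,0,0],
    [0,0,-4,0,0],
    [-5.6,0,-4,0,0],
    [-5.6,0,-4,0,0],
    [-5.6,0,-4,0,0],
    [-5.6,0,-4,0,0]
  ]
}}

```text
clock: 6.05
tcp_pos: [0.6145, -0.1241, 0.1366]
tcp_rot: [-0.505, -3.1, 0.0]
ft_force: [-0.8, 0.3, -0.1]
width: 0.0003
grip_force: 0.0
```

```bash
python3 look.py pics/f.png white_top stop_top
python3 - <<'E'
from h import *
im,d=snap("wrist"); v,u=np.nonzero(d>0); P=unproj("wrist",u,v,d[v,u])
for n,c in dict(white=(.508,-.103),stop=(.562,-.112)).items():
    m=np.hypot(P[:,0]-c[0],P[:,1]-c[1])<.008; print(n,m.sum(),np.median(P[m],0))
print(toolshift([.616,-.124,.0915]),observe()["ft_force"])
E
```

```text
6.05 [ 0.6145 -0.1241  0.1366] [[-0.948, 0.317, -0.001], [0.317, 0.948, 0.0], [0.001, -0.0, -1.0]]
white_top 0.83 [ 0.5064 -0.0997  0.0775] [301.  55.]
stop_top 0.91 [ 0.5639 -0.11    0.0815] [316. 152.]
stop_top 0.41 [ 0.5602 -0.1095 -0.001 ] [317. 137.]
white 582 [ 0.50790313 -0.10287421  0.0754203 ]
stop 513 [ 0.56194616 -0.11193668  0.08531253]
[-0.15386648  0.04083527  4.50477963] [-1.27509442  0.3484676   0.25474315]
```

Emit:
{"fn": "apply_moves", "kwargs": {
  "increments": [
    [-0.2,0,2,0,0],
    [-0.2,0,3.5,0,0],
    [-0.2,0,4.0,0,0],
    [-0.2,0,4.3,0,0],
    [-0.2,0,4.6,0,0],
    [-0.2,0,4.8,0,0],
    [-0.2,0,4.8,0,0]
  ]
}}

```text
clock: 6.95
tcp_pos: [0.6167, -0.1248, 0.0918]
tcp_rot: [0.505, 3.1, 0.002]
ft_force: [-8.9, 2.7, 34.0]
width: 0.0005
grip_force: 16.8
```

Emit:
{"fn": "apply_moves", "kwargs": {
  "increments": [
    [0,0,-4,0,0],
    [0,0,-8,0,0],
    [0,0,-12,0,0],
    [-2,0,-16,0,0],
    [-2,0,-16,0,0],
    [-2,0,-16,0,0]
  ]
}}

```text
clock: 7.55
tcp_pos: [0.6363, -0.1312, 0.2494]
tcp_rot: [0.505, 3.099, 0.0]
ft_force: [-0.1, 1.1, 0.1]
width: 0.0007
grip_force: 0.0
```

Run:
```python
from h import *
im,d=snap("wrist"); v,u=np.nonzero(d>0); P=unproj("wrist",u,v,d[v,u])
for n,c in dict(white=(.508,-.103),stop=(.562,-.112),black=(.616,-.1235)).items():
    m=np.hypot(P[:,0]-c[0],P[:,1]-c[1])<.008; print(n,m.sum(),np.median(P[m],0))
print(toolshift([.535,.215,.26]),observe()["tcp_pos"])
```

```text
white 247 [ 0.50796208 -0.10289049  0.07532561]
stop 228 [ 0.56196694 -0.11190783  0.08539925]
black 4407 [ 0.61424704 -0.12267296  0.33773321]
[20.49457074 29.61869023 -1.16860448] [ 0.63543295 -0.13088783  0.24813327]
```

Emit:
{"fn": "apply_moves", "kwargs": {
  "increments": [
    [17,29.5,0,0,0],
    [17,29.5,0,0,0],
    [17,29.5,0,0,0],
    [17,29.5,0,0,0],
    [17,29.5,0,0,0],
    [17,29.5,0,0,0],
    [17,29.5,0,0,0],
    [17,29.5,0,0,0]
  ]
}}

```text
clock: 8.4
tcp_pos: [0.5653, 0.2094, 0.2465]
tcp_rot: [-0.49, -3.099, -0.001]
ft_force: [0.4, -0.1, -0.1]
width: 0.0005
grip_force: 0.0
```

```bash
python3 - <<'E'
from h import *
im,d=snap("scene"); v,u=np.nonzero(d>0); P=unproj("scene",u,v,d[v,u])
for n,c in dict(white=(.508,-.103),stop=(.562,-.112),black=(.616,-.1235)).items():
    m=np.hypot(P[:,0]-c[0],P[:,1]-c[1])<.008; print(n,m.sum(),np.median(P[m],0))
E
python3 look.py pics/g.png plunger_top switch_plate
python3 - <<'E'
from h import *
im,d=snap("wrist");v,u=np.nonzero(d>0); P=unproj("wrist",u,v,d[v,u])
m=(np.hypot(P[:,0]-.521,P[:,1]-.22)<.025)&(P[:,2]>.0865)&(P[:,2]<.1)
print(m.sum(),P[m].mean(0),P[m].min(0),P[m].max(0),u[m].mean(),v[m].mean())
m=(np.hypot(P[:,0]-.521,P[:,1]-.22)<.03)&(P[:,2]>.08)&(P[:,2]<.0855);print(m.sum(),cv2.minAreaRect((P[m,:2]*1000).astype(np.float32)))
a,b=int(px("wrist",[.521,.22,.085])[0]),int(px("wrist",[.521,.22,.085])[1]);print(a,b)
b0,a0=max(b-50,0),max(a-60,0)
cv2.imwrite("pics/h.png",cv2.resize(im[b0:b0+100,a0:a0+120],None,fx=6,fy=6))
E
```

```text
white 29 [ 0.50854649 -0.10311375  0.07549143]
stop 29 [ 0.5622883  -0.11151614  0.08527314]
black 26 [ 0.61554284 -0.12317578  0.06918509]
8.45 [0.5663 0.2057 0.2467] [[-0.95, 0.312, -0.003], [0.312, 0.95, -0.001], [0.003, -0.002, -1.0]]
plunger_top 0.52 [0.5185 0.2159 0.0919] [315. 144.]
switch_plate 0.78 [ 0.5164  0.2213 -0.0008] [321. 134.]
41 [0.51744559 0.22104765 0.08894664] [0.51441822 0.21793279 0.08671283] [0.52072073 0.22429232 0.09106695] 324.0 136.7560975609756
136 ((516.2066040039062, 218.6602783203125), (24.47479248046875, 28.98358154296875), 60.19489288330078)
324 140
```

View pics/h.png

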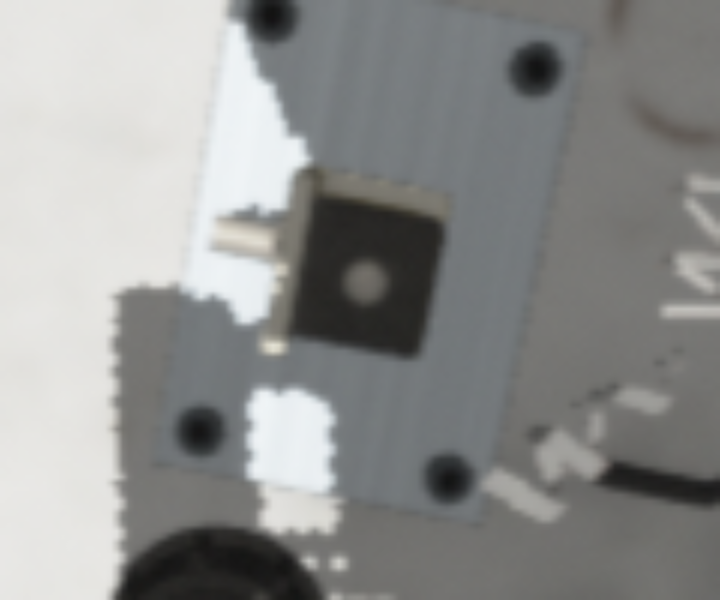

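White is out, STOP is out and black is latched. The crop shows the pin head at crop pixel (365,282), with the bracket on its left. Depth puts the pin at (0.5175, 0.221).

```bash
python3 -c "
from h import *
print(observe()['tcp_pos'],toolshift([.518,.222,.108]))"
```

```text
[0.56843923 0.20059641 0.24801506] [ 5.45651754  0.43758882 14.00354974]
```

Emit:
{"fn": "apply_moves", "kwargs": {
  "increments": [
    [5.4,0.4,4,0,0],
    [5.4,0.4,8,0,0],
    [5.4,0.4,11,0,0],
    [5.4,0.4,11,0,0],
    [5.4,0.4,11,0,0],
    [5.4,0.4,11,0,0]
  ]
}}

```text
clock: 9.25
tcp_pos: [0.5201, 0.2228, 0.1402]
tcp_rot: [0.507, 3.098, 0.002]
ft_force: [0.3, 0.4, 0.4]
width: 0.0004
grip_force: 0.0
```

```bash
python3 -c "
from h import *
for i in range(2):
  o=observe();print(o['clock'],o['tcp_pos'],toolshift([.518,.222,.108]),o['ft_force']);grab_frame('scene')"
```

```text
9.25 [0.52005123 0.22284597 0.14024774] [ 0.17363338 -0.15045634  3.22422286] [0.29255314 0.36661998 0.38982824]
9.3 [0.51995445 0.22307494 0.14038924] [ 0.15792613 -0.17028579  3.23827828] [-1.45885844 -0.10470959 -0.53170203]
```

Emit:
{"fn": "apply_moves", "kwargs": {
  "increments": [
    [0.15,-0.1,1.0,0,0],
    [0.15,-0.1,2.0,0,0],
    [0.15,-0.1,2.5,0,0],
    [0.15,-0.1,2.8,0,0],
    [0.15,-0.1,3.0,0,0],
    [0.15,-0.1,3.2,0,0],
    [0.15,-0.1,3.3,0,0],
    [0.15,-0.1,3.3,0,0]
  ]
}}

```text
clock: 10.15
tcp_pos: [0.5166, 0.2229, 0.1077]
tcp_rot: [-0.505, -3.101, -0.002]
ft_force: [-7.9, -3.1, 30.1]
width: 0.0008
grip_force: 15.1
```

Emit:
{"fn": "apply_moves", "kwargs": {
  "increments": [
    [0,0,0,0,0],
    [0,0,0,0,0],
    [0,0,0,0,0],
    [0,0,0,0,0]
  ]
}}

```text
clock: 10.55
tcp_pos: [0.5166, 0.2229, 0.1076]
tcp_rot: [0.505, 3.101, 0.001]
ft_force: [-8.1, -2.0, 30.5]
width: 0.0005
grip_force: 14.9
```

Run:
```python
from h import *
im,d=snap("scene"); v,u=np.nonzero(d>0); P=unproj("scene",u,v,d[v,u])
for n,c in dict(white=(.508,-.103),stop=(.562,-.112),black=(.616,-.1235)).items():
    m=np.hypot(P[:,0]-c[0],P[:,1]-c[1])<.008; print(n,m.sum(),np.median(P[m],0))
o=observe();print(o["tcp_pos"],o["ft_force"])
im,d=snap("side");a,b=map(int,px("side",[.518,.221,.086]))
cv2.imwrite("pics/i.png",cv2.resize(im[b-50:b+50,a-60:a+60],None,fx=6,fy=6))
```

```text
white 32 [ 0.50729324 -0.10333909  0.07544667]
stop 28 [ 0.56153778 -0.11206186  0.08632261]
black 28 [ 0.61559694 -0.12361834  0.06925052]
[0.51655172 0.2228923  0.107639  ] [-8.11111292 -3.08373713 29.66445933]
```

View pics/i.png

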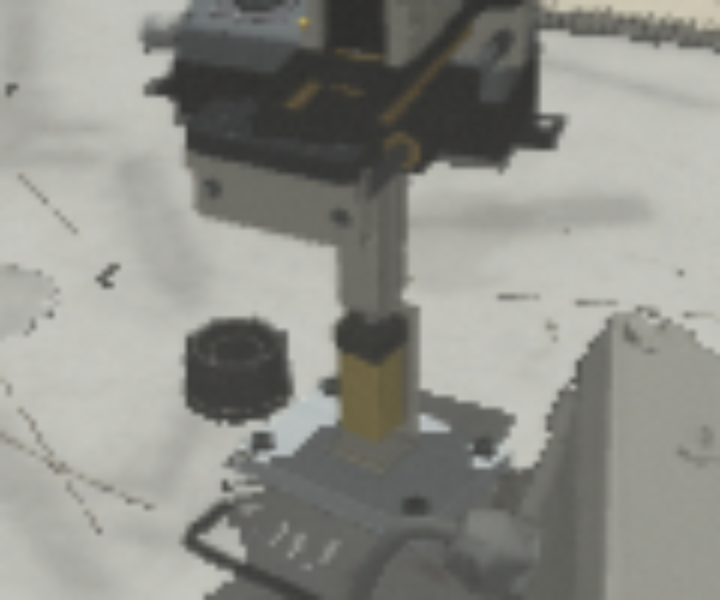

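The side crop shows the closed fingertips on top of the switch at crop pixel (372,310), holding the pin down. The crown and hex key look undisturbed.

```bash
python3 -c "
from bench import *
print(job_done())"
```

```text
the job is handed in; nothing more can be done
None
```

I handed the job in with white out, STOP out, black latched in and the plunger held fully down at about 30 N; the hand-in returned no verdict, so I don't know how it was judged.

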